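# Vent the stone tumbler's barrel

### The job

Get the tumbler barrel ready for venting. First take the stop blade out of its wooden block and slide it fully home in the slot of the barrel's stand, so that the barrel cannot turn; then set the bayonet lid down flat in the barrel's mouth and twist it clockwise (seen from above) to the half-turned vent position, 40 degrees, without going on into the lock click. Finish holding the lid there against its return spring, do not let go, and leave the other goods where they stand.

Things in the scene. Friction and masses are not known exactly. Their poses are not given: they have to be found in the camera images.
- stand: Grey metal foot plate 200 x 130 x 8 mm, fixed to the table, place and yaw vary. It carries the white tumbler barrel upright on a pivot and, beside it, an open-topped slot post (58 mm high) for the stop blade. Origin: on the table under the barrel's axis; z up; x points from the barrel's axis to the slot post.
- slot (a point): Centre of the floor of the stand's blade slot, 74 mm along the stand's x from the barrel's axis, 8 mm above the table; axes as the stand's. Slot 9 mm wide across y, cheeks 36 mm long along x, with flared lead-in tops, 50 mm deep; closed at the outer end 27 mm from this point. At the inner end it opens to a 10 mm notch in the barrel's foot flange (top 24 mm above the table).
- barrel (a joint): Turn of the barrel on its upright pivot, rad, anticlockwise positive; 0 (at the start) has the flange notch in line with the slot. It turns at a touch until the blade in slot and notch stops it, with about 3 degrees of play.
- mouth (a point): Centre of the barrel's mouth, level with its rim, 80 mm above the table, fixed to the barrel (outer radius 46 mm). Opening of radius 32 mm under a lip 5 mm thick; two slots 13 mm wide (flaring outward) through the lip, at both ends of this point's y axis, let the lid's lugs in. z up, x towards the slot post. Under the lip the lugs can travel only clockwise seen from above.
- return_ring (a joint): Spring ring in the barrel, rad, 0 at rest, 1.40 at the end. After about 4 degrees of twist the lid's lugs push its fins ahead of them clockwise, so it reads roughly the lid's twist; it tries to turn the lid back: 0.03 Nm at the start, 0.08 Nm at 40 degrees. From 53 degrees of twist the lugs meet sprung click balls; locked at about 78.
- lid: White plastic bayonet lid, 160 g (varies), standing loose on its plug, any yaw. Origin: centre of the plug's underside, z up. Plug radius 30 mm, 14 mm high, tapered foot; flange disc radius 46 mm, 14 to 20 mm above the origin. Set down flat, the flange rests on the rim, origin 14 mm below mouth, lid y along the mouth's y (either way); vent position: 40 degrees clockwise from there.
- lid_bar (a point): Point to grip on the lid, 44 mm above its origin, axes as the lid's: upright grip bar on the flange, 64 mm long along the lid's y, 14 mm thick across x, from 20 to 56 mm above the lid's origin.
- lid_lug (a point): Middle of one of the lid's two lugs, 35 mm from its axis on its y axis, 5 mm above its origin; the other is opposite. Each is 8 mm wide, 5.5 mm thick and reaches out to radius 38 mm; they lie in line with the grip bar above.
- blade: Steel stop blade, 120 g, standing upright in the wooden block. Origin: centre of its foot edge; z up. Blade 40 mm wide along its x, 6 mm thick along y, 82 mm high (the lowest 7 mm is 34 x 3 mm), with a dark wooden grip on top 42 mm (x) by 16 mm (y), from 82 to 114 mm above the origin. Either way round fits. Fully home its origin lies at slot.
- block: Light wooden block 100 x 75 x 50 mm, fixed, place and yaw vary, and it changes sides with the lid. Its slot, 46 mm along its x by 9 mm across y, is 40 mm deep and holds the blade at the start. Origin: centre of its underside.
- tower: Bystander: pale stone tower, 52 mm wide, 100 mm tall, origin at its underside.
- jar: Bystander: glass jar with cap, 60 mm wide, 85 mm tall, origin at its underside.
- egg: Bystander: white stone ball on a dark wooden foot, 60 mm wide, 70 mm tall, origin at its underside.
Not all that is in view belongs to the job. There is more than one size of the blade; the one meant has the size given above.

How it is judged:
By the outcome, as a careful person would: the job done as asked, in the order asked, and still so for the second after the job is handed in, while the arm keeps its last pose, push and grip.
It also fails if it takes over 64 s, if anything falls off the work surface, if the arm or the gripper's body presses on something with over 40 N, if the wrist force passes 120 N, or if a joint passes its speed limit or range.

### The arm

A 7-joint arm with a two-finger parallel gripper is mounted at the origin on the work surface. World frame = base frame: x ahead of the robot, y to its left, z up, the work surface at z = 0. Lengths are in mm, angles in rad, forces in N, time in s.
With the tool pointing down it reaches from about 400 to 875 mm from the base axis. Payload 4.4 kg.
Tool frame: the origin (TCP) lies where the fingers leave the gripper's body, on its centre line; the fingertips stand 73 mm ahead of it and the grasp point (between the pads) lies 54 mm ahead of it; z points along the fingers, y is the line along which they close (so a half turn about z gives the same grasp; the last joint's range is limited). The gripper opens to 85 mm and grips with 20 to 120 N. Pads are 22 mm wide; open, the fingers measure 114 mm over their backs; the gripper's body (76 mm by 85 mm) begins 54 mm behind the grasp point. The pads swing forward as they close: fully open they stand 13 mm farther back than shut.
Start: joints at [-1.388, 0.628, 0.038, 1.517, -0.027, 0.996, -0.02], TCP at [160.034, 630.005, 303.913] pointing down, gripper open.
Joint ranges: [-3.06, 3.06], [-0.37, 2.12], [-1.25, 1.32], [0.18, 2.47], [-1.1, 4.24], [0.23, 1.98], [-2.94, 2.94]. Speed limits (rad/s): [2.57, 2.57, 3.14, 3.14, 3.14, 3.14, 3.14].

### API

Orientations are given as [roll, pitch, yaw] about the fixed x, y, z axes, in that order (R = Rz(yaw) Ry(pitch) Rx(roll)).
In Python, from cell import ctrl gives the robot as it stands.
- The arm moves only by the tool send_rows, never from a script. Its argument "rows" is a list that holds one entry, the list of rows, each a list of 6 numbers: the shift along the tool's x, y, z in cm, then the turn, a rotation vector about the tool's x, y, z in rad. In form: [[[tx, ty, tz, wx, wy, wz], ...]]. A call has 1 to 10 rows; each row is the pose to reach, as a shift and turn from the pose commanded when the call began, along the tool's axes at that moment; what a row does not reach only later rows make up. A row lasts 1/10 s, in which the tool goes at most 50 mm and 8.59 degrees, less where a joint would pass 70% of its speed; a pose out of reach is approached as far as the arm can. A call with a gripper value outside its range is refused whole. "grip" is the closure in counts, from 0 (fully open) to 255 (shut), set as the call begins (left out, the last holds). The fingers move at their own pace and stop on an object; the grip force is fixed at half the most. Time passes only in rows, so rows that repeat a pose let the fingers close. It gives the time, the measured TCP pose, the force, the opening and the grip force at its end, in the units of the state.
- ctrl.read_state(): the state, without advancing time (a new reading comes with each control period).
- ctrl.get_image(name): name is "scene" or "top" or "wrist"; returns a dict with "pixels" (420x560x3 uint8, red, green, blue), "fx", "fy", "cx", "cy" (pixels), "D" ([k1, k2, p1, p2, k3] as OpenCV has them; the pictures are not rectified), "extrinsics" (4x4, takes a point from camera to world coordinates); the wrist camera has in their place "mount" (4x4, takes a point from camera to tool coordinates, whose origin is the TCP and whose axes are the flange's). Camera axes: x right, y up, looking along -z (the intrinsics and any distortion apply to the point x, -y, -z); pixel columns grow to the right and rows downward; lengths in mm; the calibration is good to about 2 mm. A picture is of the moment at which its call begins: read the wrist's pose just before it. There is no depth.
- ctrl.finish_job(): hands the job in; it is judged then, once.
The state is a dict: "clock": time; "qpos": joint angles; "qd": joint speeds; "tau": joint torques, N m; "eef_pos": TCP position; "tool_rot": TCP orientation; "force": force on the tool from outside, world axes, zero at the start; "torque": the same for the moment, N m; "width": finger opening in mm; "gripper_force": force on a finger pad.
Only numpy, scipy, OpenCV 4.12 (cv2) and the standard library are available. Lean on these libraries where they do the work, as an engineer would, in place of code of your own. Each camera call takes 0.05 s, during which the arm holds its last target. There are 200 camera calls.

## Working session

There is one attempt and no reset: what is moved stays moved. The work goes in short steps, Python scripts to look and compute and a tool call to move; the robot and the scene stay as the last step left them, time stands still between calls to the robot, and variables do not carry over. Pictures are saved under pics/ and viewed, at most 10 in all, crops included, and the job is handed in when it is done.

Besides the shell and the picture viewer there is one more tool, called after ">>>" as name(argument=value, ...), one argument or row to a line, values as JSON. send_rows: Moves the arm, as the interface text tells. Its arguments: {"type":"object","properties":{"rows":{"type":"array","items":{"type":"array","items":{"type":"array","items":{"type":"number"}}}},"grip":{"type":"number"}},"required":["rows"]}

```bash
mkdir -p pics; ls; cat > h.py <<'E'
import numpy as np, cv2
from cell import ctrl
from scipy.spatial.transform import Rotation as R
def tool():
    s=ctrl.read_state(); T=np.eye(4); T[:3,:3]=R.from_euler('xyz',s['tool_rot']).as_matrix(); T[:3,3]=s['eef_pos']; return T
def grab(name,fn=None):
    T=tool(); im=ctrl.get_image(name)
    im['E']=T@np.array(im['mount']) if name=='wrist' else np.array(im['extrinsics'])
    if fn: cv2.imwrite('pics/'+fn,im['pixels'][:,:,::-1])
    return im
def K(im): return np.array([[im['fx'],0,im['cx']],[0,im['fy'],im['cy']],[0,0,1.]])
def ray(im,uv):
    p=cv2.undistortPoints(np.array(uv,float).reshape(-1,1,2),K(im),np.array(im['D'],float)).reshape(-1,2)
    d=np.c_[p[:,0],-p[:,1],-np.ones(len(p))]@im['E'][:3,:3].T
    return im['E'][:3,3],d
def onz(im,uv,z):
    o,d=ray(im,uv); return o+d*((z-o[2])/d[:,2])[:,None]
def proj(im,P):
    P=np.atleast_2d(np.array(P,float)); q=(P-im['E'][:3,3])@im['E'][:3,:3]
    q=q*[1,-1,-1]
    return cv2.projectPoints(q,np.zeros(3),np.zeros(3),K(im),np.array(im['D'],float))[0].reshape(-1,2)
def rel(pos,rotm):
    "row for going from the current measured pose to pos (TCP), rotm"
    T=tool(); d=T[:3,:3].T@(np.array(pos)-T[:3,3]); w=R.from_matrix(T[:3,:3].T@rotm).as_rotvec()
    return np.round(np.r_[d/10,w],3)
E
python3 - <<'E'
from h import *
a=grab('top','top.png'); b=grab('scene','scene.png'); s=ctrl.read_state()
print(s); print(a['E'].round(3),b['E'].round(3), a['fx'])
E
```

```text
pics
{'clock': 0.1, 'qpos': array([-1.38780283,  0.62924266,  0.03843724,  1.51827218, -0.02702702,
        0.99630024, -0.01999851]), 'qd': array([-0.00096382,  0.00011724, -0.00167675, -0.00378047, -0.00081664,
       -0.00015493, -0.00126466]), 'tau': array([ 3.04383357e-03, -5.64522278e+01,  1.23017628e+00, -1.93970525e+01,
        1.11889606e-02,  5.47922304e-03, -2.02497125e-05]), 'eef_pos': array([159.90390669, 629.57235982, 303.08657018]), 'tool_rot': array([-3.13988745e+00, -1.03621086e-05,  2.89279192e+00]), 'force': array([ 0.09904117, -0.71046444, -0.22926608]), 'torque': array([-0.02513565,  0.05004266,  0.01568343]), 'gripper_force': 0.0, 'width': 85.47706356385677}
[[ 2.600000e-02  9.980000e-01 -6.100000e-02  4.807140e+02]
 [-1.000000e+00  2.700000e-02  5.000000e-03 -1.587400e+01]
 [ 7.000000e-03  6.100000e-02  9.980000e-01  1.522994e+03]
 [ 0.000000e+00  0.000000e+00  0.000000e+00  1.000000e+00]] [[ 8.210000e-01 -3.410000e-01  4.580000e-01  1.053766e+03]
 [ 5.710000e-01  4.880000e-01 -6.600000e-01 -7.475360e+02]
 [ 1.000000e-03  8.040000e-01  5.950000e-01  7.078660e+02]
 [ 0.000000e+00  0.000000e+00  0.000000e+00  1.000000e+00]] 527.2980730747448
```

View pics/top.png

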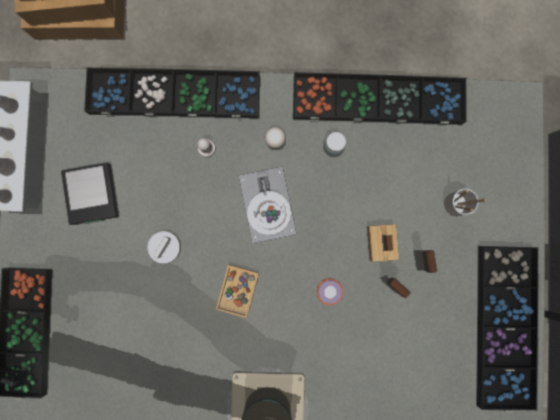

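View pics/scene.png

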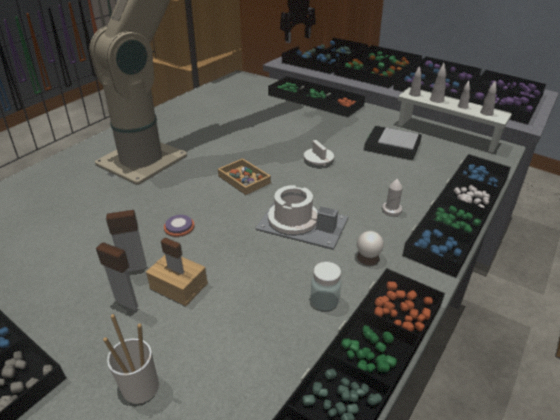

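Top view: barrel at about (269,213), slot post (264,184), lid (163,247) with its bar, and block (384,243) with the blade grip at (388,242). The two loose blades at (430,260) and (398,287) look like larger decoys. The jar, egg and tower stand beyond the stand.

```bash
python3 - <<'E'
from h import *
a=grab('top')
for n,uv,z in [('barrel',(269,213),80),('post',(264,184),58),('lid',(163,247),20),('block',(384,243),50),('grip',(388,242),124),('egg',(276,137),40),('jar',(335,143),85),('tower',(205,147),50),('tray',(238,290),20),('d1',(430,260),150),('d2',(398,287),150)]:
    print(n,onz(a,[uv],z)[0].round(0))
im=cv2.cvtColor(a['pixels'],cv2.COLOR_RGB2BGR)
c=im[150:320,140:460]; cv2.imwrite('pics/tc.png',cv2.resize(c,(800,425),interpolation=cv2.INTER_CUBIC))
E
```

```text
barrel [554.   8.  80.]
post [636.  24.  58.]
lid [452. 308.  20.]
block [ 480. -315.   50.]
grip [ 483. -311.  124.]
egg [773.  -5.  40.]
jar [ 752. -169.   85.]
tower [737. 194.  50.]
tray [336.  91.  20.]
d1 [ 439. -417.  150.]
d2 [ 367. -334.  150.]
```

View pics/tc.png

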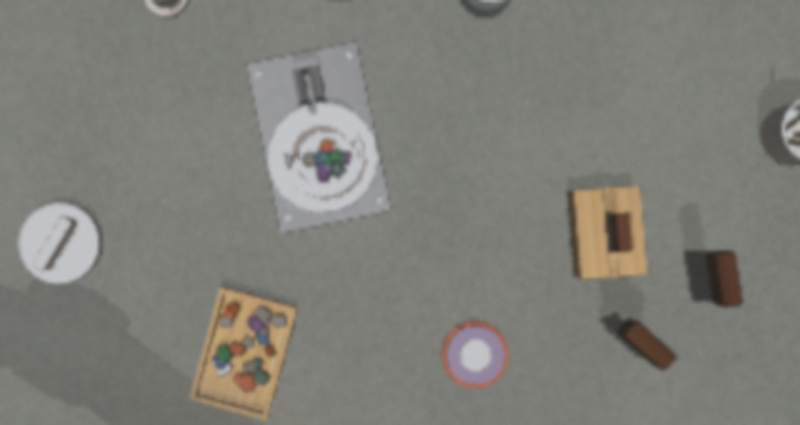

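```bash
python3 - <<'E'
from h import *
w=grab('wrist'); print(w['mount'] if 'mount' in w else 0,w['fx'],w['cx'])
m=np.array(w['mount']); 
for P in [(400,380,310),(480,30,310),(480,-290,310)]:
    print(P, rel(P,R.from_euler('xyz',[np.pi,0,2.893]).as_matrix()))
print(rel((0,0,0),R.from_euler('xyz',[np.pi,0,2.893]).as_matrix()))
p=proj(w,[(160,630,50)]);print(p)
E
```

```text
[[ 4.56821982e-04  9.60759232e-01  2.77383290e-01  7.05308153e+01]
 [ 9.99999579e-01 -2.17990706e-04 -8.91853312e-04 -2.71779802e-01]
 [-7.96389324e-04  2.77383581e-01 -9.60758926e-01 -6.89566452e+01]
 [ 0.00000000e+00  0.00000000e+00  0.00000000e+00  1.00000000e+00]] 297.8527420101687 282.23711472802046
(400, 380, 310) [-2.9414e+01 -1.8292e+01 -6.4500e-01 -1.0000e-03  0.0000e+00 -0.0000e+00]
(480, 30, 310) [-4.5785e+01 -5.0245e+01 -6.0600e-01 -1.0000e-03  0.0000e+00 -0.0000e+00]
(480, -290, 310) [-5.3664e+01 -8.1260e+01 -5.6900e-01 -1.0000e-03  0.0000e+00 -0.0000e+00]
[-1.0000e-03 -6.4933e+01  3.0411e+01 -1.0000e-03  0.0000e+00 -0.0000e+00]
[[282.85604676 192.2700184 ]]
```

>>> send_rows(
  rows=[
    [[-34.8, -23.1, -0.6, 0, 0, 0], [-34.8, -23.1, -0.6, 0, 0, 0], [-34.8, -23.1, -0.6, 0, 0, 0], [-34.8, -23.1, -0.6, 0, 0, 0], [-34.8, -23.1, -0.6, 0, 0, 0], [-34.8, -23.1, -0.6, 0, 0, 0], [-34.8, -23.1, -0.6, 0, 0, 0], [-34.8, -23.1, -0.6, 0, 0, 0], [-34.8, -23.1, -0.6, 0, 0, 0], [-34.8, -23.1, -0.6, 0, 0, 0]],
  ],
)

```text
clock: 1.2
eef_pos: [443.1, 316.8, 309.9]
tool_rot: [-3.14, 0.002, 2.886]
force: [-0.4, -0.4, 0.6]
width: 85.5
gripper_force: 0.0
```

```bash
python3 - <<'E'
from h import *
w=grab('wrist','w_lid.png'); np.save('lidE.npy',w['E'])
print(ctrl.read_state()['eef_pos'],ctrl.read_state()['qd'].round(2))
for P in [(550,10,310),(480,-310,310)]:
    print(P, rel(P,R.from_euler('xyz',[np.pi,0,2.893]).as_matrix()))
E
```

```text
[441.24580655 319.22334618 309.83966949] [-0.05  0.   -0.05  0.   -0.01  0.   -0.01]
(550, 10, 310) [-1.8248e+01 -2.7230e+01 -1.3000e-02 -0.0000e+00 -0.0000e+00 -4.0000e-03]
(480, -310, 310) [-1.9456e+01 -5.9964e+01 -8.0000e-03 -0.0000e+00 -0.0000e+00 -4.0000e-03]
```

View pics/w_lid.png

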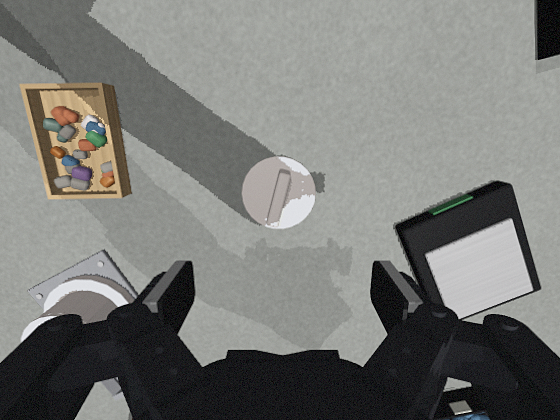

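The lid is at (279,192), with its bar running from (285,170) to (273,222). Next is a look at the stand.

>>> send_rows(
  rows=[
    [[-18.2, -27.2, 0, 0, 0, 0], [-18.2, -27.2, 0, 0, 0, 0], [-18.2, -27.2, 0, 0, 0, 0], [-18.2, -27.2, 0, 0, 0, 0], [-18.2, -27.2, 0, 0, 0, 0], [-18.2, -27.2, 0, 0, 0, 0], [-18.2, -27.2, 0, 0, 0, 0], [-18.2, -27.2, 0, 0, 0, 0], [-18.2, -27.2, 0, 0, 0, 0]],
  ],
)

```text
clock: 2.15
eef_pos: [549.6, 13.8, 309.6]
tool_rot: [3.14, -0.001, 2.894]
force: [-0.0, 1.0, 0.6]
width: 85.3
gripper_force: 0.0
```

```bash
python3 - <<'E'
from h import *
w=grab('wrist','w_st.png'); np.save('stE.npy',w['E'])
print(ctrl.read_state()['eef_pos'],ctrl.read_state()['qd'].round(2))
for P in [(480,-310,310)]:
    print(P, rel(P,R.from_euler('xyz',[np.pi,0,np.pi]).as_matrix()))
E
```

```text
[549.4270182   14.72316541 309.63941583] [-0.02 -0.   -0.01  0.01  0.   -0.    0.  ]
(480, -310, 310) [-1.1560e+00 -3.3186e+01 -8.7000e-02  2.0000e-03 -1.0000e-03 -2.4500e-01]
```

View pics/w_st.png

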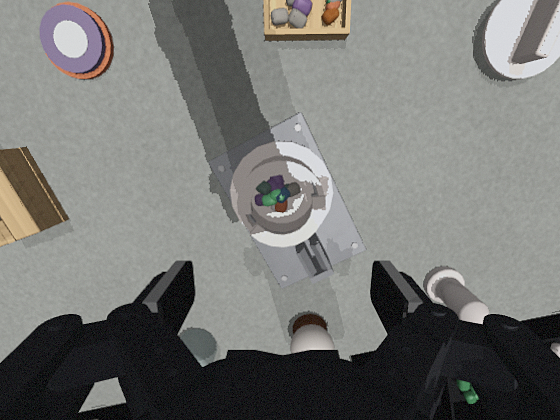

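Stand view: plate corners are about (300,113), (363,248), (284,286) and (207,162). The mouth is near (281,195) and the slot post is at (297..330, 240..275), with the slot running away from the barrel.

```bash
python3 - <<'E'
from h import *
im=cv2.imread('pics/w_st.png')
g=cv2.resize(im[100:300,190:380],None,fx=3,fy=3,interpolation=cv2.INTER_CUBIC)
cv2.imwrite('pics/w_st_z.png',g)
w=grab('wrist'); 
c=onz(w,[(300,113),(363,248),(284,286),(207,162)],8); print(c.round(1)); print(np.linalg.norm(c-np.roll(c,-1,0),axis=1).round(1),np.degrees(np.arctan2(*(c[1]-c[0])[1::-1])),np.degrees(np.arctan2(*(c[2]-c[3])[1::-1])),c.mean(0))
E
```

```text
[[471.8  56.3   8. ]
 [659.8  99.3   8. ]
 [689.5 -17.2   8. ]
 [499.9 -68.1   8. ]]
[192.9 120.3 196.3 127.5] 12.888243936834538 15.006102999257372 [580.23319172  17.57465476   8.        ]
```

View pics/w_st_z.png

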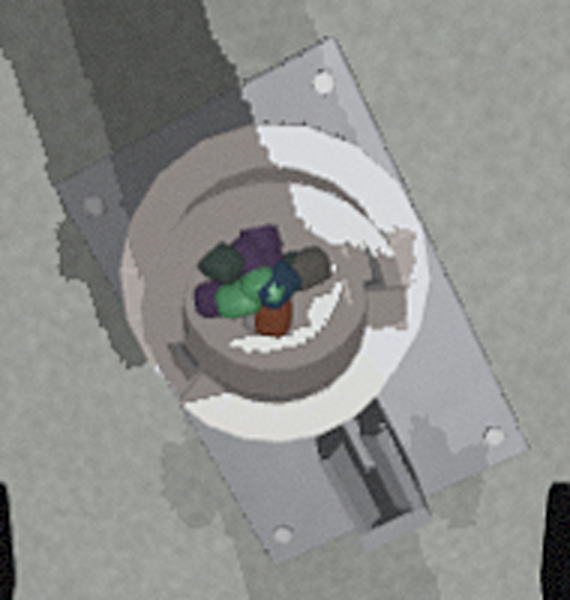

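>>> send_rows(
  rows=[
    [[-3.3, 1.5, 5, 0, 0, -0.15], [-6.5, 3, 9, 0, 0, -0.3], [-6.5, 3, 10, 0, 0, -0.45], [-6.5, 3, 10, 0, 0, -0.49], [-6.5, 3, 10, 0, 0, -0.49]],
  ],
)

```text
clock: 2.75
eef_pos: [619.6, 27.7, 208.7]
tool_rot: [3.14, -0.002, -2.897]
force: [0.4, 0.8, 1.1]
width: 85.2
gripper_force: 0.0
```

```bash
python3 - <<'E'
from h import *
wold={}
w=grab('wrist','w_p.png'); np.save('pE.npy',w['E'])
print(tool()[:3,3],ctrl.read_state()['tool_rot'],ctrl.read_state()['qpos'].round(2))
w2=dict(w);w2['E']=np.load('stE.npy')
c=onz(w2,np.array([(332,38),(527,447),(277,562),(57,185)])/3+[190,100],8); print(c.round(1)); print(np.linalg.norm(c-np.roll(c,-1,0),axis=1).round(1),np.degrees(np.arctan2(*(c[1]-c[0])[1::-1])),np.degrees(np.arctan2(*(c[2]-c[3])[1::-1])),c.mean(0))
c=onz(w2,np.array([(323,82),(494,436),(283,535),(93,205)])/3+[190,100],8); print(c.round(1)); print(np.linalg.norm(c-np.roll(c,-1,0),axis=1).round(1),np.degrees(np.arctan2(*(c[1]-c[0])[1::-1])),np.degrees(np.arctan2(*(c[2]-c[3])[1::-1])),c.mean(0))
E
```

```text
[619.88300346  27.23572122 209.59802718] [ 3.14035905e+00 -5.45443479e-04 -2.89859373e+00] [-0.05  0.7  -0.06  1.69  0.05  0.76  1.68]
[[471.8  56.3   8. ]
 [662.4 101.3   8. ]
 [691.  -21.2   8. ]
 [500.1 -66.4   8. ]]
[195.8 125.9 196.2 125.9] 13.298005331888486 13.318119463987248 [581.3382336  17.4869426   8.       ]
[[487.2  49.    8. ]
 [653.6  88.    8. ]
 [678.1 -15.2   8. ]
 [511.5 -54.6   8. ]]
[170.9 106.  171.2 106.4] 13.171780501311952 13.307487112237482 [582.6125334   16.82189946   8.        ]
```

View pics/w_p.png

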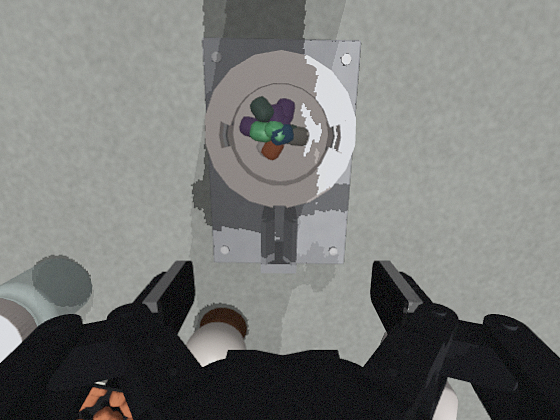

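Post view: the mouth opening is centred at about (281,133), r ≈ 49 px. Its lip slots are at (226,134) and (335,134), and the post channel runs down x≈280 between rows 205 and 262.

```bash
python3 - <<'E'
from h import *
g=cv2.imread('pics/w_p.png',0)
for r in range(200,272,6): print(r,g[r,254:308:1][::2].tolist())
w=grab('wrist'); 
print('mouth',onz(w,[(281,133),(226,134),(335,134)],80).round(1))
print('slot top',onz(w,[(279.5,210),(279.5,262)],58).round(1))
u=np.array([np.cos(.232),np.sin(.232)])
m=onz(w,[(281,133)],80)[0][:2]
for x in (74-18,74+18,74,101): print(x,(m+u*x).round(1),proj(w,[np.r_[m+u*x,58]]).round(1), proj(w,[np.r_[m+u*x,8]]).round(1))
E
```

```text
200 [135, 137, 136, 136, 137, 136, 133, 138, 138, 134, 136, 138, 136, 133, 137, 138, 138, 135, 134, 138, 136, 135, 138, 137, 134, 134, 135]
206 [82, 89, 86, 83, 81, 67, 80, 105, 131, 139, 70, 86, 85, 88, 92, 81, 124, 143, 123, 100, 83, 83, 86, 86, 90, 110, 114]
212 [87, 86, 86, 88, 77, 70, 68, 63, 61, 66, 68, 82, 90, 85, 86, 73, 69, 68, 67, 64, 63, 80, 90, 82, 112, 110, 111]
218 [85, 82, 80, 90, 67, 71, 75, 64, 63, 65, 64, 90, 89, 87, 91, 65, 63, 62, 68, 65, 59, 66, 150, 171, 170, 168, 167]
224 [88, 86, 89, 88, 79, 80, 75, 73, 75, 69, 72, 89, 86, 87, 88, 70, 74, 78, 70, 77, 82, 75, 129, 166, 170, 166, 167]
230 [82, 84, 89, 87, 83, 79, 73, 72, 73, 72, 71, 81, 88, 84, 87, 74, 77, 77, 75, 81, 81, 83, 163, 170, 167, 167, 167]
236 [149, 147, 147, 146, 77, 85, 65, 69, 74, 71, 101, 74, 77, 82, 88, 73, 72, 73, 71, 77, 82, 89, 176, 170, 170, 167, 167]
242 [148, 148, 150, 146, 80, 82, 74, 70, 79, 71, 76, 62, 66, 65, 68, 75, 77, 72, 74, 80, 77, 103, 172, 170, 166, 166, 166]
248 [147, 148, 148, 141, 79, 82, 73, 73, 72, 78, 73, 65, 67, 58, 68, 76, 74, 75, 73, 81, 81, 114, 172, 169, 166, 169, 169]
254 [150, 150, 145, 145, 79, 82, 69, 69, 108, 108, 99, 68, 69, 68, 66, 72, 74, 78, 74, 81, 80, 104, 151, 169, 155, 163, 157]
260 [150, 152, 149, 145, 129, 135, 116, 118, 118, 89, 76, 68, 67, 64, 70, 95, 116, 108, 69, 83, 78, 135, 149, 149, 149, 150, 151]
266 [138, 144, 144, 145, 147, 152, 152, 149, 152, 150, 150, 149, 150, 150, 149, 151, 150, 150, 151, 149, 155, 147, 143, 150, 153, 160, 149]
mouth [[555.8  10.6  80. ]
 [565.  -23.6  80. ]
 [548.   44.6  80. ]]
slot top [[612.1  23.3  58. ]
 [654.6  33.8  58. ]]
56 [610.3  23.5] [[280.3 207.8]] [[280.5 193.6]]
92 [645.3  31.8] [[279.9 251.1]] [[280.2 230.2]]
74 [627.8  27.7] [[280.1 229.9]] [[280.4 212.2]]
101 [654.1  33.9] [[279.8 261.4]] [[280.1 238.9]]
```

>>> send_rows(
  rows=[
    [[2.1, -3, -6, 0, 0, 0], [5, -7, -6, 0, 0, 0.12], [21.4, -29.5, -6, 0, 0, 0.24], [21.4, -29.5, -6, 0, 0, 0.24], [21.4, -29.5, -6, 0, 0, 0.24], [21.4, -29.5, -6, 0, 0, 0.24], [21.4, -29.5, -6, 0, 0, 0.24], [21.4, -29.5, -6, 0, 0, 0.24], [21.4, -29.5, -6, 0, 0, 0.24], [21.4, -29.5, -6, 0, 0, 0.24]],
  ],
)

```text
clock: 3.85
eef_pos: [482.6, -313.0, 270.8]
tool_rot: [-3.141, 0.001, 3.14]
force: [0.0, 0.6, -0.3]
width: 85.3
gripper_force: 0.0
```

```bash
python3 - <<'E'
from h import *
w=grab('wrist','w_b.png'); print(tool()[:3,3],ctrl.read_state()['tool_rot'])
im=cv2.cvtColor(w['pixels'],cv2.COLOR_RGB2HSV)
m=cv2.inRange(im,(0,60,20),(14,255,110)); m=cv2.morphologyEx(m,cv2.MORPH_OPEN,np.ones((3,3)))
n,l,s,c=cv2.connectedComponentsWithStats(m)
for i in range(1,n):
    if s[i][4]>80:
        ct=cv2.findContours((l==i).astype(np.uint8),0,2)[0][0]; print(s[i],cv2.minAreaRect(ct), cv2.boxPoints(cv2.minAreaRect(ct)).tolist())
E
```

```text
[ 483.45810311 -311.46612001  270.67557783] [ 3.14125120e+00  1.51596403e-03 -3.14016670e+00]
[189  14  55  52 445] ((215.3433837890625, 40.244163513183594), (74.23394775390625, 9.262702941894531), 41.423667907714844) [[184.4474639892578, 19.15953254699707], [190.5758819580078, 12.214006423950195], [246.2393035888672, 61.32879638671875], [240.1108856201172, 68.27432250976562]]
[ 245   27   43   58 1507] ((264.0461730957031, 57.66923522949219), (45.14863967895508, 47.25722885131836), 29.744882583618164) [[232.72308349609375, 66.984619140625], [256.16925048828125, 25.953853607177734], [295.3692626953125, 48.353851318359375], [271.923095703125, 89.38461303710938]]
[  99  116   64   94 1505] ((132.18896484375, 158.4093780517578), (96.21168518066406, 45.763694763183594), 76.26373291015625) [[98.53868103027344, 117.11277770996094], [142.9934844970703, 106.24604797363281], [165.83924865722656, 199.7059783935547], [121.38444519042969, 210.5727081298828]]
[143 151  15  25 167] ((149.8615264892578, 162.49229431152344), (25.785503387451172, 12.454222679138184), 74.74488067626953) [[140.46153259277344, 151.69229125976562], [152.47691345214844, 148.41537475585938], [159.2615203857422, 173.29229736328125], [147.2461395263672, 176.5692138671875]]
[ 269  186   23   59 1052] ((280.15069580078125, 215.07315063476562), (57.421356201171875, 19.815162658691406), 83.8844985961914) [[267.2408752441406, 187.5813446044922], [286.9432678222656, 185.4703826904297], [293.0605163574219, 242.56495666503906], [273.3581237792969, 244.67591857910156]]
```

View pics/w_b.png

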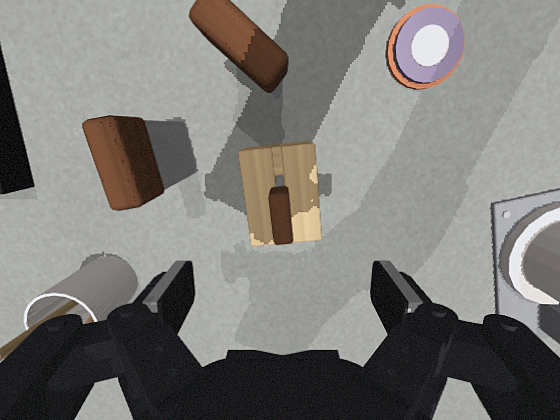

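Block view: the grip's top face spans (277,187) to (283,244) and its size matches the wanted blade. The two loose blades, larger, are at (125,165) and (250,45), clear of the fingers.

```bash
python3 - <<'E'
from h import *
w=grab('wrist')
for z in (119,124):
    c=onz(w,[(267.2,187.6),(286.9,185.5),(293.06,242.56),(273.36,244.68)],z); print(c.round(1),c.mean(0),np.linalg.norm(c-np.roll(c,-1,0),axis=1))
    d=(c[2]+c[3]-c[0]-c[1])/2; print(np.degrees(np.arctan2(d[1],d[0])))
b=onz(w,[(239,151),(314,142),(320,240),(250,244)],50);print(b.round(1),b.mean(0));
d=(b[2]+b[3]-b[0]-b[1])/2; print(np.degrees(np.arctan2(d[1],d[0])))
print(tool()[:3,3],ctrl.read_state()['tool_rot'])
E
```

```text
[[ 457.8 -322.8  119. ]
 [ 456.2 -308.   119. ]
 [ 502.2 -302.8  119. ]
 [ 504.1 -318.5  119. ]] [ 480.08593127 -313.02841785  119.        ] [14.91541614 46.32453931 15.77497801 46.4411787 ]
5.893780256498452
[[ 456.8 -322.6  124. ]
 [ 455.2 -308.1  124. ]
 [ 500.2 -303.   124. ]
 [ 502.  -318.3  124. ]] [ 478.55939995 -313.00122438  124.        ] [14.57723745 45.2742185  15.41731039 45.38821332]
5.893780256498442
[[ 436.4 -352.7   50. ]
 [ 427.9 -281.4   50. ]
 [ 527.3 -272.    50. ]
 [ 531.9 -345.    50. ]] [ 480.90218466 -312.77153113   50.        ]
5.0412626705929835
[ 483.84944722 -310.74601007  270.50676892] [ 3.14094798e+00  1.39220097e-03 -3.13842351e+00]
```

>>> send_rows(
  rows=[
    [[0.38, -0.2, 4, 0, 0, -0.09], [0.38, -0.2, 8, 0, 0, -0.095], [0.38, -0.2, 11, 0, 0, -0.095], [0.38, -0.2, 11, 0, 0, -0.095], [0.38, -0.2, 11, 0, 0, -0.095]],
  ],
)

```text
clock: 4.45
eef_pos: [480.1, -313.2, 160.3]
tool_rot: [3.141, 0.0, -3.043]
force: [0.4, 0.2, -0.1]
width: 85.3
gripper_force: 0.0
```

>>> send_rows(
  rows=[
    [[0, 0, 0, 0, 0, 0], [0, 0, 0, 0, 0, 0], [0, 0, 0, 0, 0, 0], [0, 0, 0, 0, 0, 0], [0, 0, 0, 0, 0, 0], [0, 0, 0, 0, 0, 0], [0, 0, 0, 0, 0, 0], [0, 0, 0, 0, 0, 0], [0, 0, 0, 0, 0, 0], [0, 0, 0, 0, 0, 0]],
  ],
  grip=255,
)

```text
clock: 5.45
eef_pos: [479.3, -314.7, 160.5]
tool_rot: [-3.141, 0.001, -3.046]
force: [-1.0, 1.0, 6.1]
width: 15.2
gripper_force: 58.5
```

>>> send_rows(
  rows=[
    [[0, 0, -1.5, 0, 0, 0], [0, 0, -3, 0, 0, 0], [0, 0, -5, 0, 0, 0], [0, 0, -8, 0, 0, 0], [0, 0, -10.5, 0, 0, 0], [0, 0, -10.5, 0, 0, 0]],
  ],
)

```text
clock: 6.05
eef_pos: [480.5, -315.5, 268.0]
tool_rot: [-3.138, 0.005, -3.046]
force: [1.1, -0.1, -0.4]
width: 15.4
gripper_force: 58.7
```

```bash
python3 - <<'E'
from h import *
w=grab('wrist','w_g.png'); s=ctrl.read_state(); print(tool()[:3,3],s['tool_rot'],s['force'],s['width'])
im=cv2.cvtColor(w['pixels'],cv2.COLOR_RGB2HSV)
m=cv2.inRange(im,(0,60,20),(14,255,110)); m[:,:220]=0;m[:,340:]=0;m[:100]=0
y,x=np.where(m); print(x.min(),x.max(),y.min(),y.max())
print('slot', proj(w,[(480,-313,160)]))
print(rel((627.8,27.7,265),R.from_euler('xyz',[np.pi,0,0.232-np.pi]).as_matrix()))
T=tool()
# blade in tool frame expected; project foot corners, grip corners
for p in [(20,3,148),(-20,3,148),(20,-3,148),(-20,-3,148),(21,8,34),(21,-8,34)]:
    print(p,proj(w,[T[:3,:3]@np.array(p,float)+T[:3,3]]).round(0))
c=w['pixels'][120:380,200:360,::-1]; cv2.imwrite('pics/w_gz.png',cv2.resize(c,None,fx=2.3,fy=2.3))
E
```

```text
[ 479.60288281 -314.92419735  266.06726263] [-3.13982799e+00  2.30829320e-03 -3.04548957e+00] [-0.13984271  0.29602784 -1.86061696] 15.482462851476356
221 325 238 412
slot [[287.01986255 240.04621833]]
[-1.8039e+01  3.2683e+01  9.1000e-02 -2.0000e-03  2.0000e-03 -1.3600e-01]
(20, 3, 148) [[288. 194.]]
(-20, 3, 148) [[287. 244.]]
(20, -3, 148) [[280. 194.]]
(-20, -3, 148) [[280. 244.]]
(21, 8, 34) [[305. 258.]]
(21, -8, 34) [[264. 258.]]
```

View pics/w_gz.png

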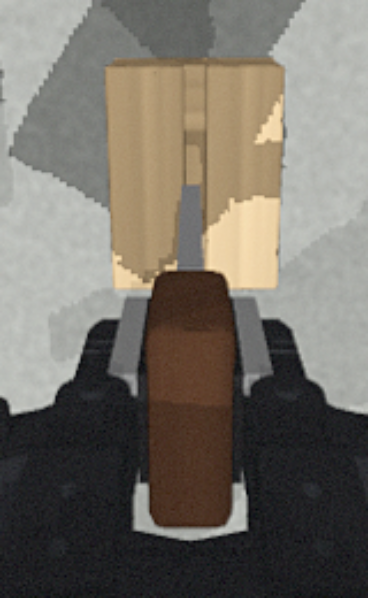

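Held blade: the foot shows at about (283,200), upright and centred as expected. Next I carry it over the slot.

>>> send_rows(
  rows=[
    [[-1.8, 3.3, 0, 0, 0, -0.05], [-18, 32.7, 0.1, 0, 0, -0.136], [-18, 32.7, 0.1, 0, 0, -0.136], [-18, 32.7, 0.1, 0, 0, -0.136], [-18, 32.7, 0.1, 0, 0, -0.136], [-18, 32.7, 0.1, 0, 0, -0.136], [-18, 32.7, 0.1, 0, 0, -0.136], [-18, 32.7, 0.1, 0, 0, -0.136], [-18, 32.7, 0.1, 0, 0, -0.136], [-18, 32.7, 0.1, 0, 0, -0.136]],
  ],
)

```text
clock: 7.1
eef_pos: [626.0, 29.3, 261.8]
tool_rot: [3.141, -0.004, -2.907]
force: [0.6, 0.4, -1.0]
width: 15.3
gripper_force: 58.8
```

```bash
python3 - <<'E'
from h import *
w=grab('wrist','w_s.png'); s=ctrl.read_state(); print(tool()[:3,3],s['tool_rot'],s['qd'].round(2))
g=cv2.cvtColor(w['pixels'],cv2.COLOR_RGB2GRAY)
for r in range(160,250,8): print(r,g[r,258:308:2].tolist())
u=np.array([np.cos(.232),np.sin(.232)]);m=np.array([555.8,10.6])
print('mouth',proj(w,[np.r_[m,80]]),[proj(w,[np.r_[m+u*x,58]]).round(1).tolist() for x in (56,74,92)])
print(rel((627.8,27.7,165),R.from_euler('xyz',[np.pi,0,0.232-np.pi]).as_matrix()))
E
```

```text
[625.84908456  27.44397912 262.16304266] [-3.14107468 -0.00360549 -2.90949136] [ 0.03 -0.01  0.02  0.   -0.    0.   -0.  ]
160 [149, 132, 157, 151, 152, 150, 150, 151, 148, 150, 151, 151, 149, 155, 151, 152, 151, 151, 153, 153, 137, 141, 149, 150, 188]
168 [150, 154, 151, 150, 151, 151, 152, 152, 150, 152, 153, 152, 154, 153, 152, 153, 153, 152, 154, 150, 150, 150, 150, 151, 161]
176 [152, 155, 146, 151, 151, 152, 150, 150, 149, 148, 147, 148, 152, 152, 152, 151, 148, 151, 148, 150, 152, 153, 150, 155, 231]
184 [126, 150, 155, 151, 151, 150, 149, 151, 151, 91, 90, 98, 91, 111, 153, 151, 150, 152, 156, 155, 154, 154, 130, 128, 107]
192 [96, 100, 97, 99, 79, 72, 74, 74, 77, 86, 94, 93, 96, 81, 69, 67, 76, 75, 89, 98, 104, 125, 124, 123, 120]
200 [94, 101, 97, 94, 97, 93, 82, 84, 84, 93, 92, 91, 94, 85, 89, 79, 81, 87, 86, 183, 188, 185, 185, 184, 183]
208 [94, 95, 97, 98, 89, 88, 85, 86, 86, 90, 92, 95, 92, 93, 92, 80, 80, 87, 117, 192, 185, 185, 185, 184, 183]
216 [150, 152, 145, 89, 95, 94, 82, 82, 82, 91, 92, 88, 91, 94, 92, 81, 96, 89, 114, 191, 187, 186, 188, 186, 183]
224 [166, 161, 165, 162, 90, 88, 86, 83, 81, 77, 93, 96, 94, 90, 92, 93, 105, 109, 138, 188, 186, 184, 185, 184, 182]
232 [166, 164, 166, 163, 84, 83, 78, 82, 97, 73, 86, 92, 89, 92, 90, 95, 101, 107, 179, 188, 187, 184, 182, 183, 183]
240 [149, 156, 156, 158, 172, 35, 28, 34, 33, 37, 36, 40, 36, 37, 31, 39, 38, 39, 28, 27, 166, 179, 177, 172, 171]
248 [154, 150, 153, 155, 27, 38, 36, 40, 40, 35, 44, 32, 33, 37, 38, 39, 31, 41, 30, 31, 23, 167, 164, 170, 168]
mouth [[279.86551294 123.99495173]] [[[280.0, 187.0]], [[279.9, 205.7]], [[279.9, 223.7]]]
[-2.310e-01 -1.500e-02  9.716e+00 -1.000e-03 -4.000e-03  0.000e+00]
```

>>> send_rows(
  rows=[
    [[-0.2, 0, 1.5, 0, 0, 0], [-0.2, 0, 3, 0, 0, 0], [-0.2, 0, 3.7, 0, 0, 0], [-0.2, 0, 3.7, 0, 0, 0], [-0.2, 0, 3.7, 0, 0, 0], [-0.2, 0, 3.7, 0, 0, 0]],
  ],
)

```text
clock: 7.75
eef_pos: [629.2, 28.4, 227.5]
tool_rot: [-3.141, 0.001, -2.91]
force: [0.3, -0.5, -1.6]
width: 15.2
gripper_force: 58.8
```

```bash
python3 - <<'E'
from h import *
Rt=R.from_euler('xyz',[np.pi,0,0.232-np.pi]).as_matrix()
for i in range(2):
    w=grab('wrist','w_s%d.png'%i); s=ctrl.read_state(); print(tool()[:3,3],s['tool_rot'],s['qd'].round(3))
    print(rel((627.8,27.7,165),Rt))
g=cv2.cvtColor(w['pixels'],cv2.COLOR_RGB2GRAY)
for r in range(150,250,7): print(r,g[r,254:312:2].tolist())
u=np.array([np.cos(.232),np.sin(.232)]);m=np.array([555.8,10.6])
print([proj(w,[np.r_[m+u*x,58]]).round(1).tolist() for x in (56,74,92)])
T=tool(); print([proj(w,[T[:3,:3]@np.array(p,float)+T[:3,3]]).round(1).tolist() for p in [(17,0,148),(-17,0,148),(20,3,110),(20,-3,110)]])
E
```

```text
[629.19825323  28.51516946 227.54164149] [-3.14135951e+00  1.29205328e-03 -2.90976456e+00] [-0.002 -0.001 -0.004 -0.    -0.001  0.001  0.   ]
[ 1.630e-01 -4.600e-02  6.254e+00 -0.000e+00  1.000e-03 -0.000e+00]
[629.14428193  28.66159523 227.57248328] [-3.14146265e+00  1.26312033e-03 -2.90954992e+00] [-0.002  0.    -0.001  0.    -0.001  0.002  0.001]
[ 1.610e-01 -6.200e-02  6.257e+00 -0.000e+00  1.000e-03  0.000e+00]
150 [151, 152, 152, 150, 149, 152, 149, 151, 148, 149, 151, 154, 152, 153, 151, 151, 150, 152, 151, 151, 153, 151, 152, 152, 152, 151, 152, 149, 150]
157 [125, 149, 155, 152, 151, 151, 153, 149, 152, 152, 152, 148, 148, 152, 152, 153, 150, 149, 152, 152, 151, 149, 148, 152, 150, 153, 149, 124, 150]
164 [152, 151, 153, 151, 150, 143, 132, 134, 146, 154, 153, 154, 153, 152, 151, 149, 151, 152, 154, 140, 126, 132, 145, 157, 152, 152, 151, 150, 152]
171 [152, 150, 150, 151, 147, 152, 153, 151, 149, 147, 152, 151, 151, 152, 150, 150, 149, 151, 151, 149, 149, 151, 149, 151, 151, 149, 149, 147, 150]
178 [151, 147, 150, 150, 149, 151, 149, 150, 147, 152, 151, 149, 150, 153, 146, 
[... 819 characters left out ...]
0, 144, 184, 185, 183, 185, 183, 182]
227 [161, 167, 169, 168, 171, 129, 89, 94, 80, 78, 84, 86, 92, 91, 91, 92, 92, 83, 89, 81, 90, 86, 153, 187, 180, 181, 183, 180, 184]
234 [164, 162, 166, 163, 164, 138, 94, 93, 79, 86, 85, 85, 93, 90, 88, 87, 94, 92, 85, 85, 91, 84, 162, 186, 185, 185, 186, 183, 184]
241 [162, 165, 165, 165, 163, 158, 90, 29, 44, 41, 35, 40, 32, 46, 39, 44, 33, 41, 31, 40, 31, 26, 131, 188, 181, 181, 182, 181, 184]
248 [157, 152, 147, 150, 150, 154, 16, 46, 32, 38, 39, 37, 38, 36, 37, 31, 39, 35, 38, 39, 36, 37, 31, 150, 167, 170, 168, 163, 164]
[[[281.6, 190.6]], [[281.6, 211.8]], [[281.6, 232.1]]]
[[[282.5, 200.2]], [[282.5, 242.5]], [[287.4, 210.2]], [[277.8, 210.2]]]
```

>>> send_rows(
  rows=[
    [[0.16, -0.05, 0, 0, 0, 0], [0.16, -0.05, 0.7, 0, 0, 0], [0.16, -0.05, 1.4, 0, 0, 0], [0.16, -0.05, 2, 0, 0, 0], [0.16, -0.05, 2.6, 0, 0, 0], [0.16, -0.05, 3.2, 0, 0, 0], [0.16, -0.05, 3.6, 0, 0, 0], [0.16, -0.05, 4, 0, 0, 0], [0.16, -0.05, 4, 0, 0, 0]],
  ],
)

```text
clock: 8.75
eef_pos: [627.2, 27.6, 186.3]
tool_rot: [-3.141, -0.001, -2.91]
force: [-0.2, -1.7, -1.8]
width: 15.4
gripper_force: 58.8
```

>>> send_rows(
  rows=[
    [[0, 0, 0.5, 0, 0, 0], [0, 0, 1, 0, 0, 0], [0, 0, 1.5, 0, 0, 0], [0, 0, 2, 0, 0, 0], [0, 0, 2.3, 0, 0, 0], [0, 0, 2.6, 0, 0, 0], [0, 0, 2.8, 0, 0, 0], [0, 0, 2.8, 0, 0, 0]],
  ],
)

```text
clock: 9.55
eef_pos: [627.4, 27.7, 158.7]
tool_rot: [-3.141, -0.0, -2.91]
force: [1.3, -1.6, -2.3]
width: 15.6
gripper_force: 58.8
```

>>> send_rows(
  rows=[
    [[0, 0, 0.15, 0, 0, 0], [0, 0, 0.3, 0, 0, 0], [0, 0, 0.45, 0, 0, 0], [0, 0, 0.45, 0, 0, 0]],
  ],
)

```text
clock: 9.95
eef_pos: [627.7, 27.8, 158.3]
tool_rot: [-3.141, 0.001, -2.91]
force: [-6.3, -2.0, 24.6]
width: 15.2
gripper_force: 63.0
```

Contact at 158.3 mm, just where the floor should be. I'll release and go up.

>>> send_rows(
  rows=[
    [[0, 0, -0.2, 0, 0, 0], [0, 0, -0.3, 0, 0, 0], [0, 0, -0.3, 0, 0, 0], [0, 0, -0.3, 0, 0, 0], [0, 0, -0.3, 0, 0, 0], [0, 0, -0.3, 0, 0, 0], [0, 0, -2, 0, 0, 0], [0, 0, -6, 0, 0, 0], [0, 0, -10.5, 0, 0, 0], [0, 0, -10.5, 0, 0, 0]],
  ],
  grip=0,
)

```text
clock: 10.95
eef_pos: [630.8, 28.1, 265.6]
tool_rot: [-3.14, 0.012, -2.91]
force: [1.1, 0.7, -0.6]
width: 85.1
gripper_force: 0.0
```

```bash
python3 - <<'E'
from h import *
w=grab('wrist','w_i.png'); s=ctrl.read_state(); print(tool()[:3,3],s['force'],s['width'],s['qpos'].round(2))
im=cv2.cvtColor(w['pixels'],cv2.COLOR_RGB2HSV)
m=cv2.inRange(im,(0,60,20),(14,255,130)); m[:,:220]=0;m[:,340:]=0;m[:120]=0;m=cv2.morphologyEx(m,cv2.MORPH_OPEN,np.ones((5,5)))
n,l,st,c=cv2.connectedComponentsWithStats(m)
for i in range(1,n):
    if st[i][4]>100: print(st[i])
Rz=lambda z,h:np.array([[np.cos(z),-np.sin(z)],[np.sin(z),np.cos(z)]])
for h in (82,114):
  print(h,[proj(w,[np.r_[np.array([627.8,27.7])+Rz(.232,0)@np.array(q),8+h]]).round(0).tolist()[0] for q in [(-21,8),(-21,-8),(21,8),(21,-8)]])
# lid from earlier picture
w2=dict(w); w2['E']=np.load('lidE.npy')
for z in (20,56): print(onz(w2,[(279,192),(285,170),(273,222)],z).round(1))
im=cv2.imread('pics/w_lid.png'); c=im[145:240,230:330]; cv2.imwrite('pics/lz.png',cv2.resize(c,None,fx=6,fy=6,interpolation=cv2.INTER_CUBIC))
E
```

```text
[629.22778967  27.97954326 262.77244829] [-1.39623125 -0.6156247  -0.50475354] 85.4075340688238 [-0.05  0.64 -0.06  1.62  0.05  0.87  1.67]
[268 125  16  14 180]
[269 196  20  38 358]
[269 223  18  21 195]
82 [[293.0, 182.0], [273.0, 182.0], [292.0, 229.0], [274.0, 229.0]]
114 [[294.0, 190.0], [272.0, 190.0], [293.0, 244.0], [273.0, 244.0]]
[[449.9 310.6  20. ]
 [425.6 324.5  20. ]
 [485.5 293.3  20. ]]
[[442.4 313.   56. ]
 [420.5 325.5  56. ]
 [474.4 297.4  56. ]]
```

View pics/lz.png

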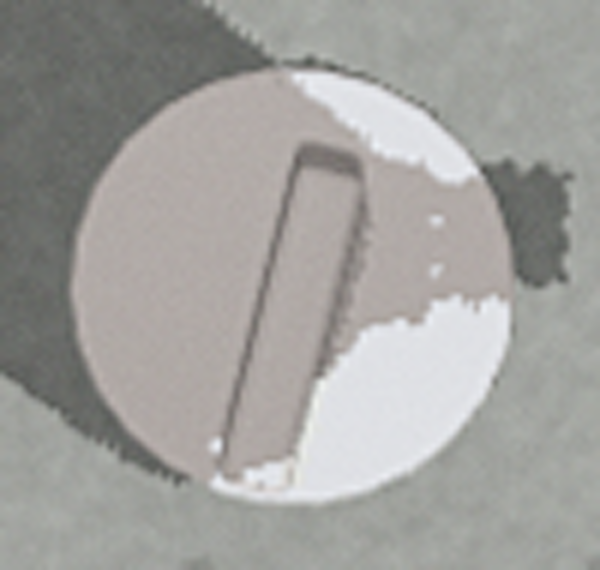

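The blade grip shows at rows 196–244, as predicted for fully home. On the lid, the flange centre is at (278.7,192.5) and the bar's top face runs from (285.3,173) to (273,225).

>>> send_rows(
  rows=[
    [[1, 3.2, 0, 0, 0, 0.1], [10.9, 31.6, 0, 0, 0, 0.25], [10.9, 31.6, 0, 0, 0, 0.4], [10.9, 31.6, 0, 0, 0, 0.55], [10.9, 31.6, 0, 0, 0, 0.7], [10.9, 31.6, 0, 0, 0, 0.71], [10.9, 31.6, 3, 0, 0, 0.71], [10.9, 31.6, 5, 0, 0, 0.71], [10.9, 31.6, 5, 0, 0, 0.71], [10.9, 31.6, 5, 0, 0, 0.71]],
  ],
)

```text
clock: 12.0
eef_pos: [448.8, 309.1, 208.8]
tool_rot: [-3.139, 0.0, 2.663]
force: [-0.3, -0.0, -0.6]
width: 85.0
gripper_force: 0.0
```

```bash
python3 - <<'E'
from h import *
for k in range(2): w=grab('wrist','w_l%d.png'%k)
s=ctrl.read_state(); print(tool()[:3,3],s['tool_rot'],s['qd'].round(2),s['qpos'].round(2))
w2=dict(w); w2['E']=np.load('lidE.npy')
print(onz(w2,[(278.7,192.5)],20).round(1)); b=onz(w2,[(285.3,173),(273,225)],56); d=b[1]-b[0]; print(b.round(1),b.mean(0),np.linalg.norm(d),np.degrees(np.arctan2(d[1],d[0])))
E
```

```text
[450.11996028 308.83959796 210.11823342] [3.14108361e+00 1.50442300e-03 2.66081334e+00] [ 0.01 -0.01 -0.   -0.01 -0.01 -0.   -0.  ] [-0.75  0.61  0.14  1.9  -0.14  0.63  0.57]
[[450.4 310.1  20. ]]
[[423.7 325.   56. ]
 [477.9 296.5  56. ]] [450.79529324 310.75034583  56.        ] 61.23341710343713 -27.747958057640822
```

View pics/w_l1.png

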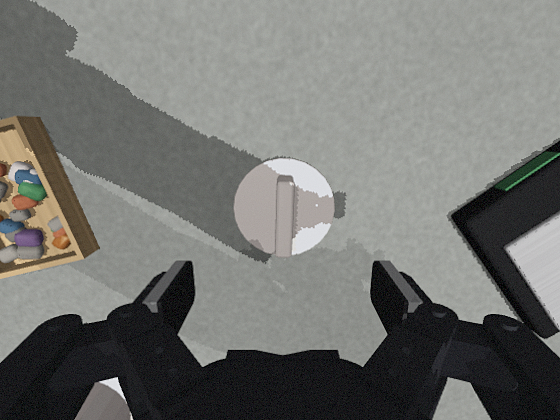

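The bar is centred at col 285, vertical in the image, from row 177 to 256. I'm descending to grip it.

>>> send_rows(
  rows=[
    [[0.03, 0.15, 4, 0, 0, 0], [0.03, 0.15, 8, 0, 0, 0], [0.03, 0.15, 10.5, 0, 0, 0], [0.03, 0.15, 11.1, 0, 0, 0], [0.03, 0.15, 11.1, 0, 0, 0], [0.03, 0.15, 11.1, 0, 0, 0]],
  ],
)

```text
clock: 12.7
eef_pos: [450.4, 311.7, 100.0]
tool_rot: [3.139, 0.001, 2.662]
force: [0.1, 0.1, -0.2]
width: 85.5
gripper_force: 0.0
```

>>> send_rows(
  rows=[
    [[0, 0, 0, 0, 0, 0], [0, 0, 0, 0, 0, 0], [0, 0, 0, 0, 0, 0], [0, 0, 0, 0, 0, 0], [0, 0, 0, 0, 0, 0], [0, 0, 0, 0, 0, 0], [0, 0, 0, 0, 0, 0], [0, 0, 0, 0, 0, 0], [0, 0, 0, 0, 0, 0], [0, 0, 0, 0, 0, 0]],
  ],
  grip=255,
)

```text
clock: 13.7
eef_pos: [449.0, 311.8, 98.6]
tool_rot: [3.141, 0.0, 2.664]
force: [0.1, -1.0, 5.7]
width: 12.9
gripper_force: 59.1
```

I've now viewed 11 pictures, one over the limit of 10, so the rest will be numeric only. Lifting the lid now.

>>> send_rows(
  rows=[
    [[0, 0, -1, 0, 0, 0], [0, 0, -4, 0, 0, 0], [0, 0, -8, 0, 0, 0], [0, 0, -12, 0, 0, 0], [0, 0, -12, 0, 0, 0], [0, 0, -12, 0, 0, 0], [0, 0, -12, 0, 0, 0]],
  ],
)

```text
clock: 14.4
eef_pos: [448.2, 311.3, 217.5]
tool_rot: [-3.14, -0.001, 2.664]
force: [-0.5, -1.0, -1.5]
width: 13.4
gripper_force: 58.7
```

```bash
python3 - <<'E'
from h import *
w=grab('wrist','w_h.png'); s=ctrl.read_state(); T=tool(); print(T[:3,3],s['tool_rot'],s['width'],s['force'])
# flange circle predicted, centre at tool (x0,0, 98.6-20)
def circ(x0,y0,r=46):
    a=np.linspace(0,2*np.pi,73)[:-1]; P=np.c_[x0+r*np.cos(a),y0+r*np.sin(a),np.full(72,78.6)]
    return proj(w,P@T[:3,:3].T+T[:3,3])
q=circ(0,0); print(q.min(0),q.max(0))
hsv=cv2.cvtColor(w['pixels'],cv2.COLOR_RGB2HSV); g=w['pixels'].astype(int)
print('vertical profile col 283 (tool x)',[ (r,g[r,265].tolist()) for r in range(150,250,4)])
for r in (190,200,210,220): print(r,[ (c,int(g[r,c].mean())) for c in list(range(205,240,3))+list(range(330,362,3))])
print(proj(w,[T[:3,:3]@np.array(p,float)+T[:3,3] for p in [(46,0,78.6),(32,7,42.6),(32,-7,42.6)]]).round(1))
print(rel((556,10.6,200),R.from_euler('xyz',[np.pi,0,0.232+np.pi/2]).as_matrix()))
E
```

```text
[448.09808094 311.26012634 217.10917456] [-3.13891955e+00 -1.38586743e-03  2.66388705e+00] 13.19242526426244 [ 1.05164103 -1.18681168 -0.99306328]
[197.06699818 176.77270992] [367.26147128 333.03061511]
vertical profile col 283 (tool x) [(150, [168, 171, 167]), (154, [170, 170, 166]), (158, [167, 170, 167]), (162, [104, 105, 105]), (166, [108, 111, 106]), (170, [110, 112, 109]), (174, [104, 107, 101]), (178, [114, 114, 111]), (182, [108, 113, 110]), (186, [123, 117, 116]), (190, [185, 177, 173]), (194, [185, 176, 173]), (198, [183, 176, 173]), (202, [182, 176, 172]), (206, [180, 173, 172]), (210, [180, 173, 168]), (214, [179, 174, 170]), (218, [182, 175, 171]), (222, [183, 176, 174]), (226, [184, 176, 173]), (230, [185, 177, 174]), (234, [185, 178, 174]), (238, [178, 172, 168]), (242, [177, 169, 168]), (246, [181, 173, 170])]
190 [(205, 110), (208, 111), (211, 106), (214, 107), (217, 111), (220, 112), (223, 109), (226, 107), (229, 113), (232, 113), (235, 106), (238, 105), (330, 167), (333, 168), (336, 168), (339, 165), (342, 172), (345, 169), (348, 162), (351, 169), (354, 163), (357,
[... 281 characters left out ...]
 169), (360, 170)]
210 [(205, 111), (208, 111), (211, 105), (214, 107), (217, 110), (220, 107), (223, 180), (226, 177), (229, 175), (232, 177), (235, 173), (238, 176), (330, 231), (333, 229), (336, 229), (339, 231), (342, 217), (345, 160), (348, 173), (351, 169), (354, 173), (357, 166), (360, 169)]
220 [(205, 112), (208, 111), (211, 106), (214, 179), (217, 173), (220, 177), (223, 176), (226, 175), (229, 174), (232, 175), (235, 174), (238, 174), (330, 230), (333, 230), (336, 232), (339, 230), (342, 229), (345, 231), (348, 230), (351, 218), (354, 169), (357, 170), (360, 170)]
[[282.2 176.8]
 [300.  226.7]
 [264.7 226.7]]
[-2.3407e+01 -2.1735e+01  1.7370e+00 -3.0000e-03 -0.0000e+00  8.6100e-01]
```

```bash
python3 - <<'E'
from h import *
from scipy.optimize import least_squares
w=grab('wrist'); T=tool()
uv=[(265,187.5),(233.5,200),(331.7,200),(221.5,210),(343.5,210),(212.5,220),(352.3,220)]
o,d=ray(w,uv); o=T[:3,:3].T@(o-T[:3,3]); d=d@T[:3,:3]
P=o+d*((78.6-o[2])/d[:,2])[:,None]
for rfix in (46,None):
    f=lambda p:np.hypot(P[:,0]-p[0],P[:,1]-p[1])-(rfix or p[2])
    s=least_squares(f,[0,0,46]); print(s.x,s.fun.round(2))
E
```

```text
[-4.48505027 -0.07313367 46.        ] [ 0.08  0.1   0.17 -0.13 -0.11 -0.08 -0.13]
[-3.78133315 -0.06368307 45.45113336] [-0.06  0.06  0.12 -0.09 -0.08  0.05 -0.01]
```

>>> send_rows(
  rows=[
    [[-2.5, -2.3, 0, 0, 0, 0.1], [-23.2, -21.5, 0, 0, 0, 0.24], [-23.2, -21.5, 0, 0, 0, 0.38], [-23.2, -21.5, 0, 0, 0, 0.52], [-23.2, -21.5, 0, 0, 0, 0.66], [-23.2, -21.5, 0, 0, 0, 0.8], [-23.2, -21.5, 0, 0, 0, 0.861], [-23.2, -21.5, 1, 0, 0, 0.861], [-23.2, -21.5, 2.2, 0, 0, 0.861], [-23.2, -21.5, 2.2, 0, 0, 0.861]],
  ],
)

```text
clock: 15.5
eef_pos: [554.1, 15.8, 193.7]
tool_rot: [-3.136, -0.002, 1.805]
force: [-0.5, 1.2, -1.4]
width: 13.0
gripper_force: 58.7
```

>>> send_rows(
  rows=[
    [[0, 0, 0, 0, 0, 0], [0, 0, 0, 0, 0, 0], [0, 0, 0, 0, 0, 0]],
  ],
)

```text
clock: 15.8
eef_pos: [556.2, 15.0, 196.7]
tool_rot: [3.141, -0.0, 1.804]
force: [0.2, 0.6, -1.2]
width: 13.4
gripper_force: 58.7
```

```bash
python3 - <<'E'
from h import *
w=grab('wrist','w_m.png'); s=ctrl.read_state(); print(tool()[:3,3],s['tool_rot'],s['force'],s['torque'],s['qpos'].round(2))
print(rel((555.1,13.5,180),R.from_euler('xyz',[np.pi,0,0.232+np.pi/2]).as_matrix()))
E
```

```text
[556.29016086  14.75805533 196.78471523] [ 3.14086780e+00 -5.47909020e-05  1.80391008e+00] [-0.09487086  0.26687475 -0.68873338] [-0.00024871  0.03594363  0.00275749] [-0.29  0.66  0.33  1.89 -0.34  0.64  0.48]
[-9.500e-02 -1.460e-01  1.678e+00  1.000e-03 -0.000e+00  1.000e-03]
```

>>> send_rows(
  rows=[
    [[-0.1, -0.15, 0.5, 0, 0, 0], [-0.1, -0.15, 1, 0, 0, 0], [-0.1, -0.15, 1.5, 0, 0, 0], [-0.1, -0.15, 1.8, 0, 0, 0], [-0.1, -0.15, 2, 0, 0, 0], [-0.1, -0.15, 2.2, 0, 0, 0], [-0.1, -0.15, 2.2, 0, 0, 0]],
  ],
)

```text
clock: 16.55
eef_pos: [555.2, 13.3, 174.3]
tool_rot: [3.141, -0.0, 1.803]
force: [2.2, 1.7, -2.7]
width: 13.0
gripper_force: 58.6
```

>>> send_rows(
  rows=[
    [[0, 0, 0.2, 0, 0, 0], [0, 0, 0.4, 0, 0, 0], [0, 0, 0.6, 0, 0, 0], [0, 0, 0.6, 0, 0, 0]],
  ],
)

```text
clock: 16.95
eef_pos: [555.3, 13.3, 168.3]
tool_rot: [3.141, -0.0, 1.803]
force: [1.2, 3.1, -2.1]
width: 13.2
gripper_force: 58.5
```

>>> send_rows(
  rows=[
    [[0.1, 0, 0.1, 0, 0, 0], [0.1, 0, 0.2, 0, 0, 0], [0.1, 0, 0.35, 0, 0, 0], [0.1, 0, 0.45, 0, 0, 0], [0.1, 0, 0.45, 0, 0, 0]],
  ],
)

```text
clock: 17.45
eef_pos: [555.1, 13.6, 164.6]
tool_rot: [3.14, 0.0, 1.803]
force: [1.3, 2.1, 5.8]
width: 13.0
gripper_force: 59.7
```

Seated: contact at 164.6 mm, as expected. Now I twist clockwise about the lid's axis, in stages.

>>> send_rows(
  rows=[
    [[0, 0.03, -0.05, 0, 0, 0.1], [0, 0.06, -0.05, 0, 0, 0.2], [-0.02, 0.09, -0.05, 0, 0, 0.3], [-0.02, 0.1, -0.05, 0, 0, 0.35], [-0.02, 0.1, -0.05, 0, 0, 0.35]],
  ],
)

```text
clock: 17.95
eef_pos: [557.0, 13.5, 164.8]
tool_rot: [3.139, 0.001, 1.453]
force: [4.6, -0.1, 0.5]
width: 12.8
gripper_force: 59.0
```

```bash
python3 - <<'E'
from h import *
s=ctrl.read_state(); print(s['eef_pos'],s['tool_rot'],s['force'],s['torque'],s['width'])
E
```

```text
[556.99906603  13.50039369 164.75134249] [3.13856452e+00 6.62834331e-04 1.45265244e+00] [ 4.63934095 -0.09606082  0.48987017] [ 0.22641736 -1.02634583  0.04643144] 12.773708219228112
```

>>> send_rows(
  rows=[
    [[0, 0.07, 0.03, 0, 0, 0.1], [0, 0.1, 0.03, 0, 0, 0.2], [-0.02, 0.13, 0.03, 0, 0, 0.3], [-0.02, 0.15, 0.03, 0, 0, 0.36], [-0.02, 0.16, 0.03, 0, 0, 0.39], [-0.02, 0.16, 0.03, 0, 0, 0.39], [-0.02, 0.16, 0.03, 0, 0, 0.39]],
  ],
)

```text
clock: 18.65
eef_pos: [558.6, 13.0, 164.7]
tool_rot: [3.138, -0.001, 1.064]
force: [5.6, 0.9, 2.5]
width: 13.1
gripper_force: 59.3
```

```bash
python3 - <<'E'
from h import *
w=grab('wrist','w_v.png'); t=grab('top','t_v.png'); sc=grab('scene','s_v.png')
s=ctrl.read_state(); print(s['eef_pos'],s['tool_rot'],s['force'],s['torque'],s['width'],s['clock'])
print('twist',np.degrees(1.803-s['tool_rot'][2]))
# blade grip in top view vs home position
im=cv2.cvtColor(t['pixels'],cv2.COLOR_RGB2HSV); m=cv2.inRange(im,(0,60,20),(14,255,110))
n,l,st,c=cv2.connectedComponentsWithStats(m)
for i in range(1,n):
    if st[i][4]>15 and 230<c[i][0]<300 and 150<c[i][1]<250: print(st[i],c[i],onz(t,[c[i]],122).round(1))
print(proj(t,[(627.8,27.7,122)]))
sc2=cv2.cvtColor(sc['pixels'],cv2.COLOR_RGB2HSV); m=cv2.inRange(sc2,(0,60,20),(14,255,110)); n,l,st,c=cv2.connectedComponentsWithStats(m)
u=np.array([.973,.23]); v=np.array([-.23,.973]); P=[np.r_[np.array([627.8,27.7])+a*u*21+b*v*8,z] for a in(-1,1) for b in (-1,1) for z in (90,122)]
q=proj(sc,P); print('pred grip',q.min(0).round(),q.max(0).round())
for i in range(1,n):
    if st[i][4]>40 and 280<c[i][0]<380 and 150<c[i][1]<260: print(st[i],c[i].round(1))
E
```

```text
[558.65374085  12.95713932 164.73182767] [ 3.13839034e+00 -9.78029592e-04  1.06415182e+00] [4.33125096 0.50082952 2.36390944] [ 0.05316599 -1.16251825  0.23061782] 13.002632298994534 18.8
twist 42.33288221715331
[[262.09432158 184.34890685]]
pred grip [312. 183.] [332. 202.]
[315 186  18  14 148] [322.8 191.7]
```

>>> send_rows(
  rows=[
    [[0.05, 0.1, 0.02, 0, 0, 0], [0.05, 0.1, 0.02, 0, 0, 0], [0.05, 0.1, 0.02, 0, 0, 0], [0.05, 0.1, 0.02, 0, 0, 0]],
  ],
)

```text
clock: 19.2
eef_pos: [558.8, 12.9, 164.6]
tool_rot: [3.14, -0.0, 1.064]
force: [4.4, 0.5, 6.6]
width: 13.1
gripper_force: 59.8
```

```bash
python3 - <<'E'
from h import *
w=grab('wrist','w_v2.png'); s=ctrl.read_state(); T=tool()
print(s['eef_pos'],s['tool_rot'],s['force'],s['torque'],s['width'],s['clock'])
# does the bar still lie along the tool's x? bar side edges, and flange flatness
g=cv2.cvtColor(w['pixels'],cv2.COLOR_RGB2GRAY)
for r in range(205,250,6): print(r,g[r,252:316:2].tolist())
print(proj(w,[T[:3,:3]@np.array(p,float)+T[:3,3] for p in [(28,7,42.6),(28,-7,42.6),(12,7,42.6),(42,0,78.6)]]).round(1))
E
```

```text
[558.84349542  12.90201682 164.61952536] [ 3.14043853e+00 -4.64594967e-04  1.06382715e+00] [3.55926434 1.04384089 6.10898779] [ 0.11583595 -0.64196201  0.22736778] 13.206903904270611 19.25
205 [239, 240, 239, 238, 239, 240, 240, 240, 240, 239, 240, 239, 240, 239, 240, 239, 239, 240, 239, 238, 239, 239, 237, 238, 238, 238, 239, 238, 237, 239, 237, 239]
211 [239, 240, 240, 240, 240, 239, 239, 241, 240, 179, 248, 246, 212, 158, 214, 246, 199, 144, 186, 250, 199, 140, 146, 254, 194, 247, 242, 242, 239, 238, 238, 238]
217 [236, 240, 238, 208, 187, 189, 191, 192, 150, 117, 121, 126, 121, 120, 119, 121, 123, 126, 122, 122, 122, 118, 159, 151, 156, 155, 156, 157, 156, 157, 153, 149]
223 [154, 153, 156, 153, 155, 172, 166, 157, 134, 123, 125, 125, 123, 125, 123, 124, 123, 125, 123, 124, 125, 117, 126, 156, 155, 153, 154, 153, 154, 154, 154, 151]
229 [157, 156, 157, 154, 154, 154, 155, 155, 115, 123, 125, 124, 127, 125, 119, 124, 123, 123, 121, 127, 121, 123, 116, 161, 153, 156, 154, 154, 153, 155, 155, 157]
235 [153, 156, 155, 155, 154, 155, 152, 145, 124, 124, 128, 134, 130, 132, 133, 133, 133, 129, 132, 135, 132, 123, 122, 125, 154, 156, 155, 156, 155, 156, 154, 155]
241 [156, 153, 153, 156, 156, 157, 155, 137, 172, 146, 151, 152, 150, 151, 154, 152, 153, 155, 151, 152, 154, 147, 143, 121, 158, 151, 153, 156, 152, 156, 156, 156]
247 [152, 154, 156, 159, 160, 162, 161, 117, 145, 148, 154, 153, 153, 154, 153, 157, 155, 156, 155, 158, 153, 145, 142, 123, 162, 158, 160, 161, 158, 154, 156, 157]
[[299.9 236. ]
 [264.8 236. ]
 [299.3 272.3]
 [282.4 184.4]]
```

The lid is seated flat and aligned with the tool. It's turned 42.3° in the world frame, which is about 40° relative to the barrel once its ~2–3° of play is taken up. It's held against the spring, so I'm handing in.

```bash
python3 -c "
from cell import ctrl
print(ctrl.finish_job())"
```

```text
the job is handed in; nothing more can be done
None
```

I handed the job in at about 19 s: the blade is fully home in the slot, and the lid sits flat, held at about 40° clockwise of the barrel (42.3° measured, less an estimated 2–3° of barrel play I couldn't measure); I viewed 11 pictures, one over the limit of 10.

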